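# Load the mortar prism into the bending fixture so it trips the presence switch

### The arm

A 6-joint arm with a two-finger parallel gripper is mounted at the origin on the work surface. World frame = base frame: x ahead of the robot, y to its left, z up, the work surface at z = 0. Lengths are in mm, angles in rad, forces in N, time in s.
With the tool pointing down it reaches from about 350 to 875 mm from the base axis. Payload 4.2 kg.
Tool frame: the origin (TCP) lies at the very end of the fingers, on their centre line; the grasp point (between the pads) lies 19 mm behind it (arm.tcp_to_grasp is the x of the grasp point in the tool frame, in mm); x points along the fingers, z is the direction in which the jaws open and shut, and the axes are right-handed (so a half turn about x gives the same grasp; the last joint's range is limited). The gripper opens to 85 mm and grips with 20 to 120 N. Pads are 22 mm wide; open, the fingers measure 114 mm over their backs; the gripper's body (76 mm by 85 mm) begins 54 mm behind the grasp point. The pads swing forward as they close: fully open they stand 13 mm farther back than shut.
Start: joints at [1.595, 0.385, 0.008, 0, -1.194, -0.259], TCP at [145.374, 607.837, 231.312] pointing down, gripper open.
Joint ranges: [-3.14, 3.14], [-1.21, 2.06], [-1.07, 1.41], [-3.16, 2.05], [-2.99, -0.16], [-3.1, 3.1]. Speed limits (rad/s): [2.79, 2.79, 3.14, 3.14, 3.14, 3.14].

### API

Orientations are given as a unit quaternion [x, y, z, w].
In Python, from bench import status, get_image, job, arm gives the robot as it stands.
- The arm moves only by the tool apply_moves, never from a script. Its argument "targets" is text: rows parted by semicolons, each of 5 numbers parted by spaces: the shift along the tool's x, y, z in mm, then the turn about the tool's x in degrees, then the gripper's target within -1 to 1 (shut at 1, half-way at 0, fully open at -1). In form: dx dy dz spin hand; .... A call has 1 to 10 rows; each row is the pose to reach, as a shift and turn from the pose commanded when the call began, along the tool's axes at that moment; what a row does not reach only later rows make up. A row lasts 1/12 s, in which the tool goes at most 41.7 mm and 7.16 degrees, less where a joint would pass 70% of its speed; a pose out of reach is approached as far as the arm can. A call with a gripper value outside its range is refused whole. The fingers move at their own pace and stop on an object; the grip force is fixed at half the most. Time passes only in rows, so rows that repeat a pose let the fingers close. It gives the time, the measured TCP pose, the force and the opening at its end, in the units of the state.
- status.read_state(): the state, without advancing time (a new reading comes with each control period).
- get_image(name): name is "scene" or "top"; returns a dict with "img" (400x640x3 uint8, red, green, blue), "mtx" (3x3 intrinsics, pixels), "world_from_camera" (4x4, takes a point from camera to world coordinates). Camera axes: x right, y down, z forward; pixel columns grow to the right and rows downward; lengths in mm; the calibration is good to about 2 mm. A picture is of the moment at which its call begins. There is no depth.
- job.job_done(): hands the job in, once; it reports no verdict.
The state is a dict: "clock": time; "joints": joint angles; "joint_vel": joint speeds; "joint_efforts": joint torques, N m; "position": TCP position; "ee_rot": TCP orientation; "contact_force": force on the tool from outside, world axes, zero at the start; "wrist_torque": the same for the moment, N m; "gripper_width": finger opening in mm.
Only numpy, scipy, OpenCV 4.12 (cv2) and the standard library are available. Lean on these libraries where they do the work, as an engineer would, in place of code of your own. Each camera call takes 0.05 s, during which the arm holds its last target.

### The job

Put the whole grey mortar prism into the bending fixture: laid lengthwise across both steel support rollers, centred and square, so that its end holds down the yellow presence-switch lever. Lower it onto the rollers and let go, do not drop it, and leave the red clay prism, the broken half prism and the brass weight where they are.

Things in the scene. Friction and masses are not known exactly. Their poses are not given: they have to be found in the camera images.
- prism_center (a point): Centre of the whole grey mortar prism, the one to load: a plain bar 40 x 160 x 40 mm (x, y, z), about 0.56 kg, both ends alike; its y axis runs along its length and z is up. It starts lying flat on the bench, so its centre is 20 mm above the bench.
- clay_center (a point): Centre of the brick-red clay prism, 40 x 160 x 40 mm, length along its y axis, lying on the bench: a bystander.
- half_center (a point): Centre of a broken-off half of a grey mortar prism, 40 mm wide and high and about 74 mm long (along its y axis), one end jagged, lying on the bench: a bystander.
- weight_center (a point): Centre of a brass weight with a small top knob, 60 mm diameter, 50 mm high, standing on the bench: a bystander.
- seat (a point): Middle of the fixed bending fixture, half-way between its two steel rollers, level with their tops, 45 mm above the bench. y points along the fixture to the switch, z up. Rollers lie along x, 60 mm long, at y = -50 and +50 mm, free at the sides. Grey base 100 mm wide, y = -95 to 155 mm. Switch housing y = 108 to 150 mm, 8 mm above seat level. A seated prism's centre is 20 mm above this point.
- lever_tip (a point): Centre of the red cross roller (8 mm diameter, 32 mm wide) at the free end of the yellow presence-switch lever. At rest it is at y = 70 mm from the seat point and 12 mm above seat level; pushed down by a prism on the rollers it is just below seat level.
- lever (a joint): Angle of the yellow presence-switch lever, rad: 0 at rest (raised), growing as the tip is pressed down, stop at 0.42; hinged at y = 117 mm of the fixture, 50 mm long. A prism resting on both rollers holds it at about 0.33; the switch trips at 0.25. It springs back with 0.6 to 1.4 N at the tip.
Not all that is in view belongs to the job. What is shaped like the part that bears prism_center but turquoise is not meant.

How it is judged (in metres and radians):
At the end, for the whole second after the job is handed in: The mortar prism rests, released and still, on both support rollers: its centre within 15 mm across and 12 mm along of the seat's middle and within 6 mm of its resting height, its length within 10 degrees of the fixture's, and the switch lever held down past 0.25 rad (value of joint lever above 0.25 rad and x of prism_center in the frame of seat between -0.015 and 0.015 m and y of prism_center in the frame of seat between -0.012 and 0.012 m and z of prism_center in the frame of seat between 0.014 and 0.026 m and angle between the y axis of prism_center and the y axis of seat, either way round below 0.175 rad and linear speed of prism below 0.02 m/s); the robot touches nothing.
It fails at once if the mortar prism is let go more than 15 mm above its seat (height (world z) of prism_center above 0.08 m and contact force between the fingers and prism below 0.05 N).
It fails at once if the clay prism is moved more than 20 mm or tipped over (distance of clay_center from where it was at the start of the episode above 0.02 m or angle between clay_center's own z axis and vertical above 0.5 rad).
It fails at once if the broken half prism is moved more than 20 mm or tipped over (distance of half_center from where it was at the start of the episode above 0.02 m or angle between half_center's own z axis and vertical above 0.5 rad).
It fails at once if the brass weight is moved more than 20 mm or tipped over (distance of weight_center from where it was at the start of the episode above 0.02 m or angle between weight_center's own z axis and vertical above 0.5 rad).
It also fails if it takes over 37 s, if anything falls off the work surface, if the arm or the gripper's body presses on something with over 40 N, if the wrist force passes 120 N, or if a joint passes its speed limit or range.

## Working session

There is one attempt and no reset: what is moved stays moved. The work goes in short steps, Python scripts to look and compute and a tool call to move; the robot and the scene stay as the last step left them, time stands still between calls to the robot, and variables do not carry over. Pictures are saved under pics/ and viewed, and the job is handed in when it is done.

Besides the shell and the picture viewer there is one more tool, called after "Emit:" as a command line: name --argument value ..., lists and objects as JSON in quotes. apply_moves: Moves the arm, as the interface text tells. Its arguments: {"type":"object","properties":{"targets":{"type":"string"}},"required":["targets"]}

```bash
ls; mkdir -p pics; python3 - <<'E'
from bench import status,get_image,job,arm
import cv2
print(status.read_state())
for n in("scene","top"):
    d=get_image(n); cv2.imwrite(f"pics/{n}0.png",d["img"][:,:,::-1]); print(n,d["mtx"].tolist(),d["world_from_camera"].round(4).tolist())
E
```

```text
pics
{'clock': 0.0, 'joints': array([ 1.59459509e+00,  3.85566448e-01,  6.59340506e-03, -5.31561624e-04,
       -1.19400397e+00, -2.58543394e-01]), 'joint_vel': array([ 1.49691129e-03, -1.19327613e-03,  8.44638891e-04, -9.94389735e-05,
        4.83743283e-04, -4.09906026e-05]), 'joint_efforts': array([ 3.31896456e-05, -3.92291307e+01,  1.88393015e+01,  4.18624341e+00,
       -4.70750907e-03, -3.34586630e-06]), 'position': array([145.24307892, 607.26873566, 230.19810341]), 'ee_rot': array([-0.55455129, -0.43744212,  0.5557567 , -0.43846522]), 'contact_force': array([0.16790901, 0.68886546, 0.20085988]), 'wrist_torque': array([-0.01599242,  0.0062688 ,  0.03986631]), 'gripper_width': 85.77261512892242}
scene [[467.5901432573842, 0.0, 320.719306588542], [0.0, 467.5901432573842, 200.67397278534503], [0.0, 0.0, 1.0]] [[0.411, 0.7649, -0.496, 1081.7531], [0.9115, -0.3368, 0.2359, -279.5245], [0.0134, -0.5491, -0.8357, 1001.279], [0.0, 0.0, 0.0, 1.0]]
top [[477.38852121926976, 0.0, 315.0391841532832], [0.0, 477.38852121926976, 202.79144477530568], [0.0, 0.0, 1.0]] [[-0.0231, -0.9872, 0.158, 348.1225], [-0.9997, 0.0243, 0.006, -17.2428], [-0.0098, -0.1578, -0.9874, 1218.8151], [0.0, 0.0, 0.0, 1.0]]
```

View pics/scene0.png

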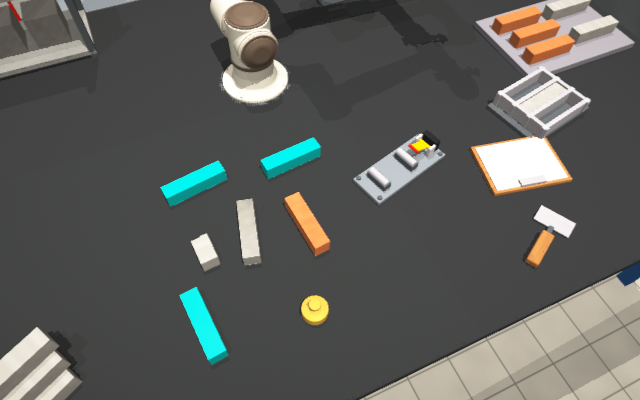

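View pics/top0.png

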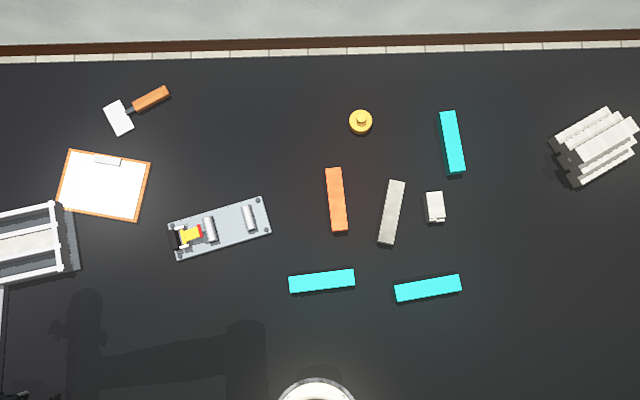

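The scene view shows the grey prism at about (248,231), between the half prism (205,251) and the clay prism (307,223). The fixture is at (400,168). In the top view the prism is at (391,212), and the fixture spans (170–270, 197–260) with the lever at its left end, around (190,235). I'll zoom in for exact measurements.

```bash
python3 - <<'E'
import cv2,numpy as np
t=cv2.imread("pics/top0.png"); s=cv2.imread("pics/scene0.png")
a=cv2.resize(t[170:255,360:460],None,fx=4,fy=4,interpolation=cv2.INTER_CUBIC)
b=cv2.resize(t[190:265,160:280],None,fx=3,fy=3,interpolation=cv2.INTER_CUBIC)
c=cv2.resize(s[190:275,180:340],None,fx=4,fy=3,interpolation=cv2.INTER_CUBIC)
def pad(i,h,w): return cv2.copyMakeBorder(i,0,h-i.shape[0],0,w-i.shape[1],cv2.BORDER_CONSTANT)
d=pad(cv2.hconcat([pad(a,340,400),pad(b,340,400)]),340,800)
cv2.imwrite("pics/zoom.png",cv2.vconcat([d,pad(c,255,800)]))
E
```

```text
(no output)
```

View pics/zoom.png

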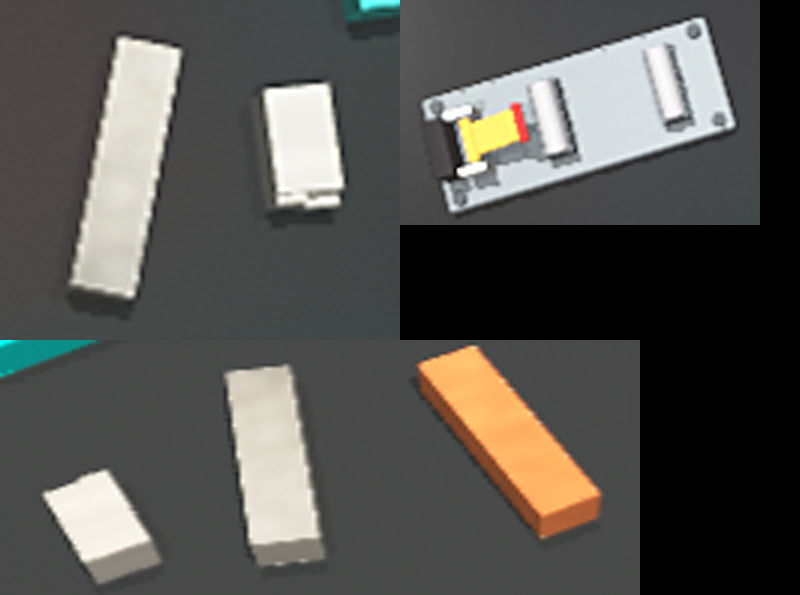

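The zooms show the prism's top face cleanly, nearly straight down. Both rollers and the red tip stand apart from the base. Next I'll segment these and cast rays.

```bash
cat > h.py <<'E'
import cv2,numpy as np
from bench import status,get_image
from scipy.spatial.transform import Rotation as R
def ray(d,uv):
    uv=np.atleast_2d(uv).astype(float); T=np.array(d["world_from_camera"]);K=np.array(d["mtx"])
    v=np.c_[uv,np.ones(len(uv))]@np.linalg.inv(K).T@T[:3,:3].T
    return T[:3,3],v
def onz(d,uv,z):
    o,v=ray(d,uv); return o+v*((z-o[2])/v[:,2])[:,None]
def tri(d1,p1,d2,p2):
    (o1,v1),(o2,v2)=ray(d1,p1),ray(d2,p2); v1=v1[0];v2=v2[0]
    s=np.linalg.lstsq(np.c_[v1,-v2],o2-o1,rcond=None)[0]
    a,b=o1+s[0]*v1,o2+s[1]*v2; return (a+b)/2,np.linalg.norm(a-b)
def blob(mask,roi,k=1,up=1):
    x0,y0,x1,y1=roi; m=np.zeros_like(mask); m[y0:y1,x0:x1]=mask[y0:y1,x0:x1]
    c=sorted(cv2.findContours(m,cv2.RETR_EXTERNAL,cv2.CHAIN_APPROX_NONE)[0],key=cv2.contourArea)[::-1][:k]
    return c
E
python3 - <<'E'
from h import *
t=get_image("top");s=get_image("scene")
def rectinfo(d,c,z):
    r=cv2.minAreaRect(c); p=onz(d,cv2.boxPoints(r),z); ce=p.mean(0)
    e=[p[1]-p[0],p[2]-p[1]]; L=[np.linalg.norm(x) for x in e]; i=int(np.argmax(L))
    return np.round(r[0],1),ce.round(1),np.round(L,1),round(np.degrees(np.arctan2(e[i][1],e[i][0]))%180,1)
for n,d,roi in(("top",t,(370,172,412,252)),("scene",s,(230,192,268,270))):
    g=cv2.cvtColor(d["img"],cv2.COLOR_RGB2GRAY)
    for th in (120,):
        c=blob((g>th).astype(np.uint8),roi)[0]; print("prism",n,rectinfo(d,c,40))
h=cv2.cvtColor(t["img"],cv2.COLOR_RGB2HSV)
g=cv2.cvtColor(t["img"],cv2.COLOR_RGB2GRAY)
c=blob((g>100).astype(np.uint8),(160,190,280,265))[0]; print("base",[rectinfo(t,c,z) for z in(0,12)])
for roi in ((200,212,222,246),(240,200,262,235)):
  for th in(210,):
    c=blob((g>th).astype(np.uint8),roi)[0]; print("roller",rectinfo(t,c,42))
for n,d,roi in(("top",t,(160,190,280,265)),("scene",s,(350,130,450,205))):
    I=d["img"].astype(int); m=((I[...,0]>150)&(I[...,1]<90)&(I[...,2]<90)).astype(np.uint8)
    for c in blob(m,roi,1): print("red",n,rectinfo(d,c,57))
for n,roi in(("half",(420,185,450,228)),("clay",(320,160,352,240))):
    gg=(t["img"].max(2)>130).astype(np.uint8); print(n,rectinfo(t,blob(gg,roi)[0],40))
st=status.read_state(); print(R.from_quat(st["ee_rot"]).as_matrix().round(3))
E
```

```text
prism top (array([391.1, 211.4]), array([ 511.2, -199.1,   40. ]), array([161.6,  41.7]), np.float64(166.5))
prism scene (array([248.2, 231.3]), array([ 517.2, -198.7,   40. ]), array([ 43.8, 178.9]), np.float64(165.4))
base [(array([218.6, 227.8]), array([484.8, 238.9,   0. ]), array([257.3, 101.9]), np.float64(105.6)), (array([218.6, 227.8]), array([483.4, 236.4,  12. ]), array([254.7, 100.9]), np.float64(105.6))]
roller (array([210.5, 228.5]), array([478.5, 250.6,  42. ]), array([52.5, 82.2]), np.float64(0.5))
roller (array([250.5, 217. ]), array([504.9, 151.3,  42. ]), array([52.6, 85.3]), np.float64(179.7))
red top (array([200. , 230.8]), array([471.7, 273. ,  57. ]), array([ 6.3, 30.1]), np.float64(13.2))
red scene (array([413.1, 148.4]), array([469.5, 275.8,  57. ]), array([ 7.8, 30.1]), np.float64(14.5))
half (array([435.6, 206.3]), array([ 520.7, -310.2,   40. ]), array([42.2, 78. ]), np.float64(3.9))
clay (array([336. , 198.7]), array([546.8, -62.8,  40. ]), array([ 42.4, 162. ]), np.float64(4.6))
[[-0.     0.973 -0.233]
 [-0.001 -0.233 -0.973]
 [-1.     0.     0.001]]
```

```bash
python3 - <<'E'
from h import *
t=get_image("top");s=get_image("scene")
for n,d,rois in(("top",t,((203,213,219,245),(241,200,259,234))),("scene",s,((364,164,394,192),(391,145,420,172)))):
    I=d["img"]; g=I.min(2)
    for roi in rois:
        x0,y0,x1,y1=roi; P=[]
        th=cv2.threshold(g[y0:y1,x0:x1].copy(),0,255,cv2.THRESH_OTSU)[0]
        for k in (th,215,230):
            c=blob((g>k).astype(np.uint8),roi)
            if c:
                r=cv2.minAreaRect(c[0]); print(n,k,np.round(r[0],1),np.round(r[1],1),round(r[2]),onz(d,[r[0]],43)[0].round(1))
I=np.vstack([cv2.resize(t["img"][190:265,160:280],None,fx=5,fy=4),cv2.resize(s["img"][130:205,350:470],None,fx=5,fy=4)])
cv2.imwrite("pics/fx.png",I[:,:,::-1])
E
```

```text
top 170.0 [210.5 226.5] [27. 15.] 90 [483.2 250.5  43. ]
top 215 [208.8 228.4] [24.   5.7] 75 [478.5 254.7  43. ]
top 230 [208.7 228.3] [23.8  5.3] 75 [478.7 254.9  43. ]
top 175.0 [249.5 216.5] [33. 17.] 90 [505.8 153.6  43. ]
top 215 [252.1 213.1] [28.1 16.6] 73 [514.1 147.1  43. ]
top 230 [247.6 216.8] [23.4  4.8] 74 [505.1 158.4  43. ]
scene 140.0 [378.5 177.5] [27. 29.] 90 [507.9 154.3  43. ]
scene 215 [378.7 174.8] [22.1  5.1] 42 [500.7 158.8  43. ]
scene 230 [378.8 174.6] [20.7  4.1] 42 [500.3 159.5  43. ]
scene 132.0 [405. 158.] [26. 28.] 90 [480.1 247.9  43. ]
scene 215 [405.8 155.2] [21.5  4.7] 40 [472.8 254.6  43. ]
scene 230 [406.4 155.2] [20.7  3.7] 41 [473.2 255.9  43. ]
```

View pics/fx.png

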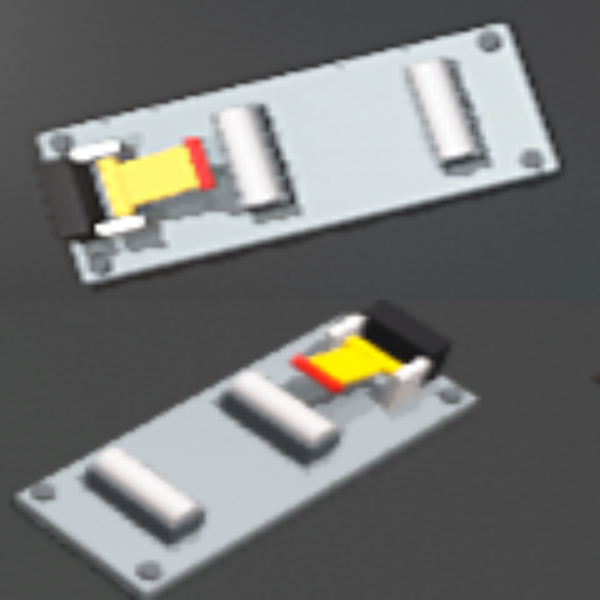

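The measurements agree:
- **Prism:** centre about (511, −199), length at 166.5°, so the jaw axis already lines up with its width.
- **Seat:** about (491, 206), length at about 105°, from the base outline, the rollers and the red tip.

I'll move in stages, staying high.

Emit:
apply_moves --targets "0 20 15 0 -1;0 50 36 0 -1;0 80 58 0 -1;0 110 80 0 -1;0 140 102 0 -1;0 170 124 0 -1;0 200 146 0 -1;0 230 168 0 -1;0 260 190 0 -1;0 290 212 0 -1"

```text
clock: 1.13
position: [378.9, 332.6, 231.6]
ee_rot: [0.555, 0.438, -0.555, 0.438]
contact_force: [-0.1, 0.0, 0.2]
gripper_width: 85.2
```

Emit:
apply_moves --targets "0 18 35 0 -1;0 37 70 0 -1;0 55 105 0 -1;0 73 140 0 -1;0 92 176 0 -1;0 110 211 0 -1;0 128 246 0 -1;0 146 281 0 -1;0 165 317 0 -1;0 183 352 0 -1"

```text
clock: 1.97
position: [474.3, -52.7, 231.7]
ee_rot: [0.555, 0.438, -0.555, 0.438]
contact_force: [0.5, 0.8, 0.2]
gripper_width: 85.2
```

Emit:
apply_moves --targets "0 18 35 0 -1;0 37 70 0 -1;0 55 105 0 -1;30 65 125 0 -1;60 70 135 0 -1;90 70 136 0 -1;90 70 136 0 -1;90 70 136 0 -1"

```text
clock: 2.63
position: [509.8, -199.5, 140.4]
ee_rot: [-0.554, -0.439, 0.556, -0.437]
contact_force: [-0.4, 0.0, 0.3]
gripper_width: 85.5
```

```bash
python3 - <<'E'
from h import *
st=status.read_state(); M=R.from_quat(st["ee_rot"]).as_matrix(); print(st["position"],M.round(3),st["joints"].round(2),M.T@(np.array([511.2,-199.1,6])-st["position"]))
for n in("scene","top"):cv2.imwrite(f"pics/{n}1.png",get_image(n)["img"][:,:,::-1])
E
```

```text
[ 509.77225584 -199.52451279  140.37795655] [[-0.004  0.973 -0.233]
 [-0.    -0.233 -0.973]
 [-1.    -0.004  0.001]] [-0.08  0.34 -0.31  0.   -0.93  1.41] [134.371523     1.78148788  -0.87976052]
```

View pics/scene1.png

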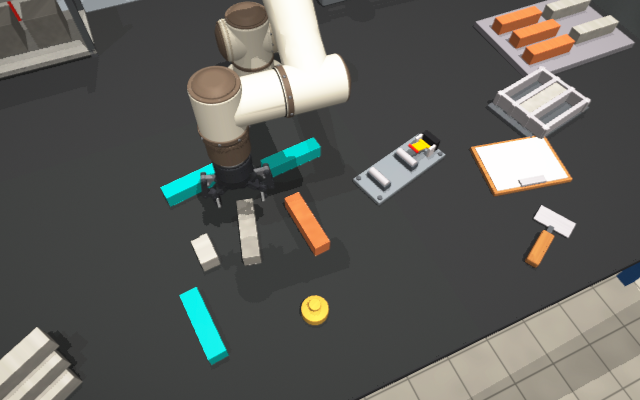

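The gripper hangs over the prism with the jaws across it, clear of the half prism (205,251) and the clay prism. I'll descend and then close.

Emit:
apply_moves --targets "25 1 0 0 -1;50 1 0 0 -1;75 1 0 0 -1;95 1 0 0 -1;110 1 0 0 -1;120 1 0 0 -1;128 1 0 0 -1;132 1 0 0 -1;132 1 0 0 -1"

```text
clock: 3.48
position: [512.2, -199.3, 9.7]
ee_rot: [0.555, 0.438, -0.555, 0.438]
contact_force: [-0.0, 0.1, -0.4]
gripper_width: 85.3
```

```bash
python3 - <<'E'
from h import *
print(status.read_state()["position"])
s=get_image("scene")["img"];t=get_image("top")["img"]
cv2.imwrite("pics/g1.png",np.hstack([cv2.resize(s[130:280,170:330],(400,375)),cv2.resize(t[130:280,320:480],(400,375))])[:,:,::-1])
E
```

```text
[ 512.16872904 -199.34417469    9.69191985]
```

View pics/g1.png

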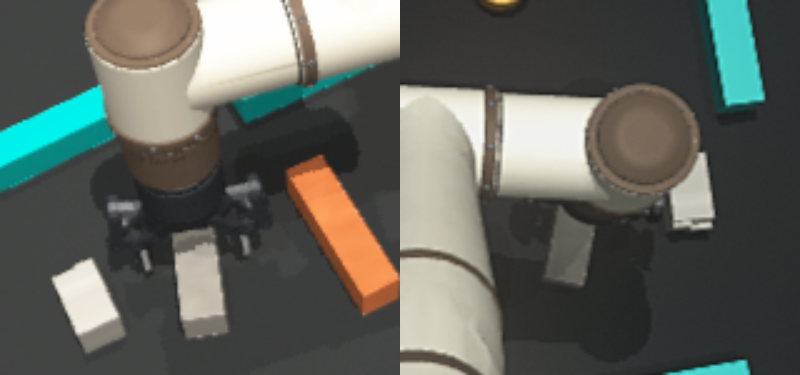

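The fingers straddle the prism centrally and clear the half prism. Now I'll close.

Emit:
apply_moves --targets "0 0 0 0 -1;0 0 0 0 0;0 0 0 0 0.5;0 0 0 0 1;0 0 0 0 1;0 0 0 0 1;0 0 0 0 1;0 0 0 0 1;0 0 0 0 1;0 0 0 0 1"

```text
clock: 4.42
position: [511.9, -199.8, 9.8]
ee_rot: [0.555, 0.438, -0.555, 0.438]
contact_force: [-1.4, -1.1, 4.6]
gripper_width: 39.2
```

Emit:
apply_moves --targets "-4 0 0 0 1;-12 0 0 0 1;-25 0 0 0 1;-40 0 0 0 1;-60 0 0 0 1;-80 0 0 0 1;-100 0 0 0 1;-115 0 0 0 1;-125 0 0 0 1;-125 0 0 0 1"

```text
clock: 5.25
position: [512.3, -199.4, 136.0]
ee_rot: [0.556, 0.437, -0.554, 0.439]
contact_force: [0.6, -0.2, -6.1]
gripper_width: 39.2
```

```bash
python3 - <<'E'
from h import *
st=status.read_state();M=R.from_quat(st["ee_rot"]).as_matrix();print(st["position"],st["contact_force"],st["wrist_torque"],st["gripper_width"],M.round(3).tolist(),M.T@(np.array([491,206,150])-st["position"]))
s=get_image("scene")["img"]
cv2.imwrite("pics/g2.png",s[:,:,::-1])
E
```

```text
[ 512.27323555 -199.40396625  135.95668891] [ 0.60228381 -0.24944773 -6.07831107] [-0.07628814 -0.18400309  0.00764808] 39.177484494302284 [[0.003, 0.973, -0.233], [-0.0, -0.233, -0.973], [-1.0, 0.003, -0.001]] [ -14.13583971 -114.9486989  -389.34446913]
```

View pics/g2.png

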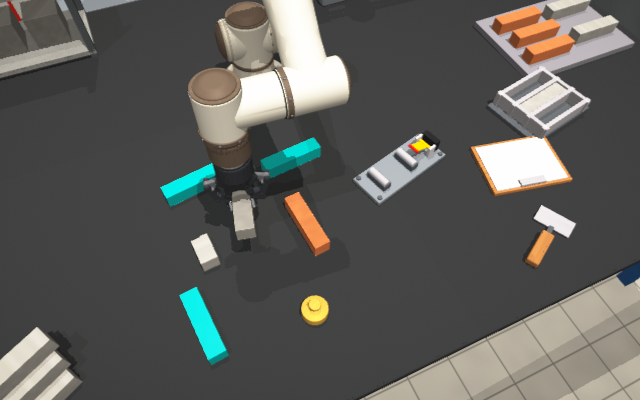

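The prism is held level, 39.2 mm wide, with about 6 N of load. Next I'll carry it to the fixture while turning.

Emit:
apply_moves --targets "-2 -3 -10 2 1;-4 -9 -30 6 1;-6 -15 -52 11 1;-8 -22 -76 16 1;-10 -30 -102 21 1;-12 -38 -128 26 1;-14 -46 -154 31 1;-14 -53 -180 36 1;-14 -60 -204 41 1;-14 -67 -226 46 1"

```text
clock: 6.13
position: [497.5, 37.1, 146.5]
ee_rot: [-0.681, -0.185, 0.684, -0.185]
contact_force: [0.3, 0.3, -6.7]
gripper_width: 39.2
```

```bash
cat > rel.py <<'E'
from h import *
st=status.read_state();M=R.from_quat(st["ee_rot"]).as_matrix()
print(st["clock"],st["position"].round(1),st["contact_force"].round(1),"w",st["gripper_width"].round(1),"zyaw",np.degrees(np.arctan2(M[1,2],M[0,2]))%360)
print("to seat (tool):",(M.T@(np.array([491,206,150])-st["position"])).round(1), M.round(3).tolist())
E
python3 rel.py
```

```text
Traceback (most recent call last):
  File "rel.py", line 3, in <module>
    print(st["clock"],st["position"].round(1),st["contact_force"].round(1),"w",st["gripper_width"].round(1),"zyaw",np.degrees(np.arctan2(M[1,2],M[0,2]))%360)
                                                                               ^^^^^^^^^^^^^^^^^^^^^^^^^
AttributeError: 'float' object has no attribute 'round'
```

```bash
sed -i 's/st\["gripper_width"\].round(1)/round(st["gripper_width"],1)/' rel.py; python3 rel.py
```

```text
6.1333 [497.5  37.1 146.5] [ 0.3  0.3 -6.7] w 39.2 zyaw 210.2919501600484
to seat (tool): [  -3.6 -149.1  -79.6] [[-0.004, 0.504, -0.863], [-0.001, -0.863, -0.504], [-1.0, -0.001, 0.004]]
```

Emit:
apply_moves --targets "0 -22 -12 3 1;0 -44 -24 6 1;0 -66 -35 9 1;0 -88 -47 12 1;0 -106 -57 15 1;0 -120 -65 15 1;0 -132 -71 15 1;0 -140 -75 15 1;0 -140 -75 15 1;0 -140 -75 15 1"

```text
clock: 6.97
position: [491.8, 194.3, 147.5]
ee_rot: [-0.7, -0.095, 0.701, -0.096]
contact_force: [-0.3, -0.1, -7.7]
gripper_width: 38.9
```

```bash
python3 rel.py; python3 - <<'E'
from h import *
s=get_image("scene");t=get_image("top")
cv2.imwrite("pics/f1.png",np.hstack([cv2.resize(s["img"][70:220,310:470],(400,375)),cv2.resize(t["img"][130:280,150:310],(400,375))])[:,:,::-1])
E
```

```text
6.9667 [491.8 194.3 147.5] [-0.3 -0.1 -7.7] w 38.9 zyaw 195.56411091034187
to seat (tool): [ -2.5 -11.5  -2.4] [[-0.002, 0.268, -0.963], [-0.001, -0.963, -0.268], [-1.0, 0.001, 0.002]]
```

View pics/f1.png

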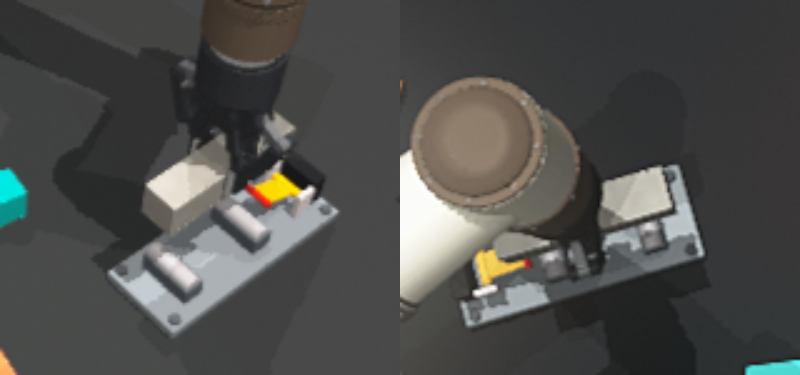

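The prism is above the fixture and parallel to it. I'll correct by 11 mm along and 2 mm across, then descend to just above the rollers.

Emit:
apply_moves --targets "0 -4 -1 0 1;0 -8 -2 0 1;10 -11 -2 0 1;25 -11 -2 0 1;40 -11 -2 0 1;50 -11 -2 0 1;56 -11 -2 0 1;60 -11 -2 0 1;60 -11 -2 0 1;60 -11 -2 0 1"

```text
clock: 7.9
position: [491.9, 205.9, 88.6]
ee_rot: [0.701, 0.096, -0.7, 0.096]
contact_force: [0.4, -0.3, -6.4]
gripper_width: 39.1
```

```bash
python3 rel.py; python3 - <<'E'
from h import *
s=get_image("scene");t=get_image("top")
cv2.imwrite("pics/f2.png",np.hstack([cv2.resize(s["img"][70:220,310:470],(400,375)),cv2.resize(t["img"][130:280,150:310],(400,375))])[:,:,::-1])
E
```

```text
7.9 [491.9 205.9  88.6] [ 0.4 -0.3 -6.4] w 39.1 zyaw 195.55740580054476
to seat (tool): [-61.4  -0.3   0.8] [[0.001, 0.268, -0.963], [0.0, -0.963, -0.268], [-1.0, -0.0, -0.001]]
```

View pics/f2.png

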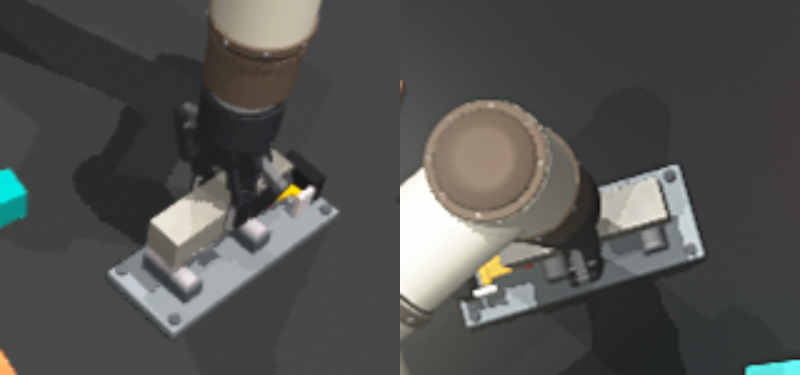

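The prism hangs about 34 mm above the rollers. As a check, I'll cast rays for its visible end in the top view.

```bash
python3 - <<'E'
from h import *
t=get_image("top")
p=onz(t,[[254,201.2],[257.2,218]],119);print(p, np.linalg.norm(p[1]-p[0]))
d=np.array([-.264,.965]);x=np.array([.965,.264])
r=p.mean(0)[:2]-[491,206];print(r@x,r@d)
E
```

```text
[[531.42103014 131.98519708 119.        ]
 [491.66618465 124.65329224 119.        ]] 40.425296154339286
-0.6831382749660821 -80.38544125796831
```

The end sits at (−0.7, −80.4) mm in the fixture frame, against an expected (0, −80), so alignment is confirmed. Lowering it.

Emit:
apply_moves --targets "6 0 0 0 1;12 0 0 0 1;17 0 0 0 1;21 0 0 0 1;24 0 0 0 1;26 0 0 0 1;28 0 0 0 1;29 0 0 0 1;30 0 0 0 1;30 0 0 0 1"

```text
clock: 8.88
position: [491.5, 205.7, 58.3]
ee_rot: [0.701, 0.096, -0.701, 0.096]
contact_force: [0.3, -1.1, -5.6]
gripper_width: 39.2
```

Emit:
apply_moves --targets "0.5 0 0 0 1;1 0 0 0 1;1.5 0 0 0 1;2 0 0 0 1;2.5 0 0 0 1;2.5 0 0 0 1;2.5 0 0 0 1"

```text
clock: 9.47
position: [491.5, 205.8, 55.8]
ee_rot: [0.701, 0.096, -0.701, 0.096]
contact_force: [0.4, -1.1, -5.3]
gripper_width: 39.3
```

Emit:
apply_moves --targets "0.4 0 0 0 1;0.8 0 0 0 1;1.2 0 0 0 1;1.2 0 0 0 1;1.2 0 0 0 1"

```text
clock: 9.88
position: [491.5, 205.7, 54.8]
ee_rot: [0.701, 0.096, -0.701, 0.096]
contact_force: [-0.6, -0.8, -2.9]
gripper_width: 39.0
```

Emit:
apply_moves --targets "0.4 0 0 0 1;0.8 0 0 0 1;0.8 0 0 0 1;0.8 0 0 0 1"

```text
clock: 10.22
position: [491.5, 205.8, 54.8]
ee_rot: [0.701, 0.096, -0.7, 0.096]
contact_force: [-4.3, -1.5, 6.0]
gripper_width: 39.1
```

The force went from −5.3 N to +6 N while the height held at 54.8 mm, so the prism is resting on the rollers. I'll open the jaws in place and then retreat.

Emit:
apply_moves --targets "0 0 0 0 0.3;0 0 0 0 0;0 0 0 0 -0.3;0 0 0 0 -0.6;0 0 0 0 -1;0 0 0 0 -1;0 0 0 0 -1;0 0 0 0 -1;0 0 0 0 -1;0 0 0 0 -1"

```text
clock: 11.05
position: [491.4, 205.7, 53.8]
ee_rot: [-0.701, -0.096, 0.701, -0.096]
contact_force: [0.1, -0.4, -0.6]
gripper_width: 85.5
```

Emit:
apply_moves --targets "-5 0 0 0 -1;-15 0 0 0 -1;-30 0 0 0 -1;-50 0 0 0 -1;-75 0 0 0 -1;-100 0 0 0 -1;-130 0 0 0 -1;-155 0 0 0 -1;-170 0 0 0 -1;-170 0 0 0 -1"

```text
clock: 11.88
position: [493.3, 206.8, 229.2]
ee_rot: [0.704, 0.097, -0.697, 0.094]
contact_force: [0.6, 0.0, 0.9]
gripper_width: 85.3
```

Emit:
apply_moves --targets "0 20 20 0 -1;0 50 50 0 -1;0 80 80 0 -1;0 110 90 0 -1;0 140 90 0 -1;0 170 90 0 -1;0 200 90 0 -1;0 225 90 0 -1;0 240 90 0 -1;0 240 90 0 -1"

```text
clock: 12.72
position: [469.0, -51.8, 223.4]
ee_rot: [-0.7, -0.094, 0.701, -0.094]
contact_force: [-0.5, 0.4, -0.1]
gripper_width: 85.5
```

```bash
python3 rel.py; python3 - <<'E'
from h import *
for n in("scene","top"):cv2.imwrite(f"pics/{n}9.png",get_image(n)["img"][:,:,::-1])
E
```

```text
12.7167 [469.  -51.8 223.4] [-0.5  0.4 -0.1] w 85.5 zyaw 195.33390476389513
to seat (tool): [  73.3 -242.8  -89.5] [[-0.001, 0.264, -0.964], [-0.0, -0.964, -0.264], [-1.0, 0.0, 0.001]]
```

View pics/scene9.png

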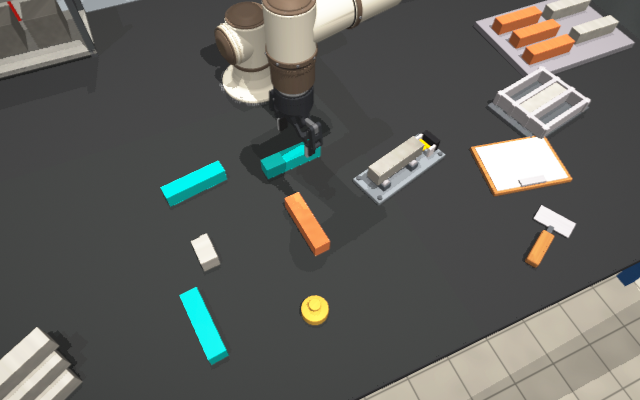

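View pics/top9.png

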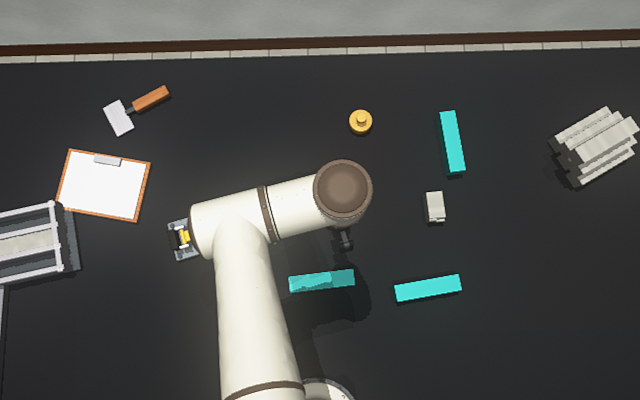

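The prism sits on the fixture in the scene view at about (397,162), and the bystanders haven't moved. The arm blocks the top view, so I'll move it aside for a final measurement.

Emit:
apply_moves --targets "0 25 5 0 -1;0 55 10 0 -1;0 85 20 0 -1;0 115 20 0 -1;0 145 20 0 -1;0 175 20 0 -1;0 200 20 0 -1;0 220 20 0 -1;0 220 20 0 -1;0 220 20 0 -1"

```text
clock: 13.65
position: [508.7, -266.4, 223.2]
ee_rot: [-0.7, -0.096, 0.701, -0.095]
contact_force: [1.1, 0.5, 0.0]
gripper_width: 85.4
```

```bash
python3 - <<'E'
from h import *
s=get_image("scene");t=get_image("top")
cv2.imwrite("pics/f9.png",np.hstack([cv2.resize(s["img"][120:210,345:455],(400,330),interpolation=2),cv2.resize(t["img"][185:275,160:280],(400,300),interpolation=2)[:,:] if 0 else cv2.resize(t["img"][185:275,165:275],(400,330),interpolation=2)])[:,:,::-1])
E
```

```text
(no output)
```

View pics/f9.png

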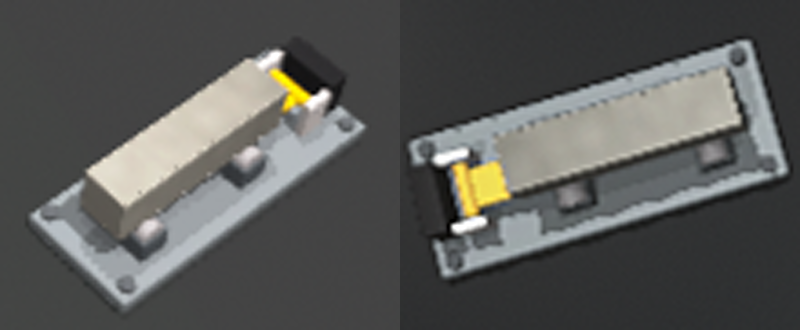

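The prism lies across both rollers and its end covers the red tip, so the lever is down. Measuring its pose now.

```bash
python3 - <<'E'
from h import *
t=get_image("top");s=get_image("scene")
def corners(d,c,sc): return np.array(c)/sc
tp=np.array([[497,134],[725,68],[743,128],[508,193]],float); tp=(tp-[400,0])/[400/110,330/90]+[165,185]
sp=np.array([[86,170],[248,58],[286,93],[122,207]],float)/[400/110,330/90]+[345,120]
d=np.array([-.264,.965]);x=np.array([.965,.264])
for n,D,p in(("top",t,tp),("scene",s,sp)):
    q=onz(D,p,85); c=q.mean(0)[:2]; r=c-[491,206]; 
    l=(q[1]-q[0]+q[2]-q[3])/2; w=(q[2]-q[1]+q[3]-q[0])/2
    print(n,c.round(1),"x,y in seat",(r@x).round(1),(r@d).round(1),"yaw",np.degrees(np.arctan2(l[1],l[0]))%180,np.linalg.norm(l),np.linalg.norm(w))
for n,D,z in(("top",t,53),("scene",s,53)):
    I=D["img"].astype(int); m=((I[...,0]>150)&(I[...,1]<90)&(I[...,2]<90)).astype(np.uint8)
    roi=(160,190,280,265) if n=="top" else (350,130,450,205); print(n,"red px left",m[roi[1]:roi[3],roi[0]:roi[2]].sum())
I=t["img"]
for n,roi,z in(("half",(420,185,450,228),40),("clay",(320,160,352,240),40),("weight",(340,100,380,140),50)):
    a=cv2.imread("pics/top0.png")[:,:,::-1]
    o=[cv2.minAreaRect(blob((X.max(2)>130).astype(np.uint8),roi)[0])[0] for X in(a,I)]; print(n,np.round(o,1).tolist())
print(status.read_state()["joint_vel"].round(3))
E
```

```text
top [491.7 206.1] x,y in seat 0.7 -0.1 yaw 104.4893582656179 157.45728031622477 40.592196848349616
scene [491.2 209. ] x,y in seat 1.0 2.9 yaw 105.18611373366736 157.4969264766283 38.671798321751766
top red px left 0
scene red px left 0
half [[435.6, 206.3], [435.2, 206.2]]
clay [[336.0, 198.7], [338.0, 199.5]]
weight [[360.5, 120.0], [360.5, 124.5]]
[-0.004  0.     0.004  0.001  0.     0.002]
```

The prism is within about 3 mm and 1° of the seat in both views. The clay and weight blobs in the top view moved a little, possibly because the arm hides or shades them. I'll compare the scene view before handing in.

```bash
python3 - <<'E'
from h import *
a=cv2.imread("pics/scene0.png")[:,:,::-1];b=cv2.imread("pics/scene9.png")[:,:,::-1]
for n,roi in(("half",(188,228,222,275)),("clay",(280,185,335,260)),("weight",(295,288,335,330))):
    print(n,[np.round(cv2.minAreaRect(blob((X.max(2)>130).astype(np.uint8),roi)[0])[0],1).tolist() for X in(a,b)])
I=get_image("top")["img"];cv2.imwrite("pics/t10.png",I[:,:,::-1])
E
```

```text
half [[204.9, 251.3], [204.9, 251.3]]
clay [[307.5, 222.4], [307.5, 222.4]]
weight [[314.5, 309.5], [314.5, 309.5]]
```

View pics/t10.png

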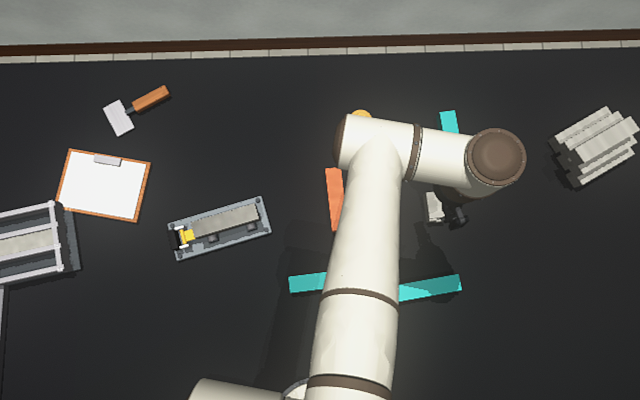

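In the scene view the bystanders are at exactly the same pixels as at the start. The top view shows the arm partly covering the weight (360,115) and the clay prism (335,200), which explains those shifts. The prism is seated at about (225,220). Handing in.

```bash
python3 -c "
from bench import job;print(job.job_done())"
```

```text
the job is handed in; nothing more can be done
None
```

I gripped the grey mortar prism at mid-length, carried it to the fixture, and lowered it onto both rollers until they took its weight. I then let go, moved the arm clear and handed the job in at about 14 s.

- **Prism position:** the top view puts the prism 0.7 mm across and 0.1 mm along from the seat, and the scene view puts it 1.0 mm and 2.9 mm. Its length is within about 1° of the fixture's.
- **Height:** the vertical force rose from −5 N to +6 N while the tool held at 54.8 mm. That is 45 mm above the tool height when I gripped it on the bench, matching the seat height.
- **Lever:** I could not read its angle directly. It looks pressed down in both views, with the prism's end covering the red tip.
- **Bystanders:** in the scene view, taken after release and before the arm's last move aside, all three are at the same pixels as at the start. The final top view disagreed by 2 to 4.5 pixels for the clay prism and the weight, because the arm was partly covering them.

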